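Stand a circuit board on the sloped inspection rest and clip it

TASK

Take the widest of the three framed circuit boards out of the rack and stand it, without dropping it, on the narrow ledge of the sloped rest under the magnifier: components facing out, leaning flat against the back plate and centred on it. Once it stands there by itself, take the squeeze clip from its stand and let it close over the top edge of the board and one of the back plate's two ears together, pushed well down. Leave the other two boards, the bottle and the reel where they are.

Things in the scene. Friction and masses are not known exactly. Their poses are not given: they have to be found in the camera images.
- board: The board to place: aluminium frame 160 mm wide (its y), 100 high (z), 10 thick (x), about 0.25 kg. Origin: centre of its bottom edge, mid thickness. Grip the bare top bar (30 mm high, whole width) across x. Components stand out from its +x face only, to x = 19 mm, z 27 to 64 mm. Starts upright in one of the rack's three slots, on the rack's 8 mm base.
- board_top (a point): Centre of the board's top edge (board frame 0, 0, 100 mm).
- board_front (a point): Point on the component side of the board (board frame 18, 0, 50 mm).
- spare_a: Bystander: smaller framed board in another rack slot, 110 mm wide, 78 mm high, 10 mm thick, components to x = 12 mm. Origin and axes as for the board.
- spare_b: Bystander: smaller framed board like spare_a, in the remaining slot.
- rack: Black fixed board rack, base 170 (x) by 180 (y) by 8 mm, origin under its centre; three slots along y at x = -55, 0, +55 mm, 11.5 mm wide between ribs 8 mm thick that reach 30 mm above the bench. The boards' component faces look to the rack's +x.
- easel: Fixed foot of the inspection rest: white slab, x -70 to +100 mm, 220 (y) by 12 mm high; origin on the bench. A lamp stalk 12 mm thick rises from (85, 98) mm to (95, 110, 360), then to a ring magnifier, outer radius 69 mm, centred at (140, 0, 395) mm.
- rest: Sloped aluminium plate with ledge. Frame: x out of its face, y along the ledge, z up the slope (30 deg from vertical); origin mid-ledge on the ledge's upper surface, in the face. Plate 160 wide (y), x -5 to 0; 58 mm high, but ears at |y| 38 to 80 mm reach z = 100 mm (notch between). Ledge 16 mm deep, no lip. A seated board has its origin at (5, 0, 0), axes parallel, top flush with the ears.
- clip: Loose squeeze clip, 0.1 kg, 93 mm high, jaws down (mouth z 0 to 30 mm, open below), steel. Two black upright wings, 30 mm wide (y), z 30 to 93 mm, outer faces at x = -25 and +25 mm: squeezing them along x parts the jaws, released they spring shut. Origin between the jaw tips when shut. Starts upright, its bridge resting on the top edge of the stand's plate.
- clip_seat (a point): Underside of the clip's bridge, the bottom of its mouth (clip frame 0, 0, 30 mm): touches an edge that is pushed fully in.
- clip_grip (a point): Height at which to squeeze the wings (clip frame 0, 0, 72 mm).
- clip_jaw (a joint): Squeeze of the clip (m): 0 shut, mouth 6 mm; mouth = 6 mm + value, width over wings = 50 mm - value; stop at 16 mm (about 11 N). The +x wing moves to -x, so the middle of mouth and wings is at x = -value/2 in the clip frame. About 9 mm when it grips board and ear.
- stand: Fixed clip stand: steel base 100 by 100 by 14 mm with an upright plate 5 mm thick (x), 60 mm wide (y), top edge 100 mm above the bench. Origin under its centre.
- flux: Bystander: plastic bottle, 48 mm diameter, 130 mm high, origin at the centre of its base.
- reel: Bystander: metal reel standing on its flange, 64 mm diameter, 52 mm high, origin at the centre of its base.
Not all that is in view belongs to the job. What is shaped like the board but black or purple is not meant.

How it is judged (in metres and radians):
On the way, in this order (a step that is already met when the one before it is completed fails the run):
1. the board stands seated on the ledge, let go, before the clip touches it (x of board in the frame of rest between 0.001 and 0.01 m and y of board in the frame of rest between -0.01 and 0.01 m and z of board in the frame of rest between -0.004 and 0.006 m and angle between the z axis of board and the z axis of rest, either way round below 0.08 rad and x of board_front in the frame of rest above 0.012 m and contact force between each of the fingers, clip and board below 0.05 N and linear speed of board below 0.03 m/s), for 0.2 s.
2. the clip grips board and ear together and is let go (value of joint clip_jaw between 0.006 and 0.0105 m and z of clip_seat in the frame of rest between 0.092 and 0.116 m and (y of clip_seat in the frame of rest between 0.042 and 0.078 m or y of clip_seat in the frame of rest between -0.078 and -0.042 m) and angle between the z axis of clip and the z axis of rest, either way round below 0.2 rad and contact force between clip and board above 0.5 N and contact force between clip and rest above 0.5 N and contact force between the fingers and clip below 0.05 N), for 0.2 s.
At the end, for the whole second after the job is handed in: Board on the ledge (within 6 mm), flat against the plate (0.08 rad), components out, centred within 10 mm; clip over board and one ear (clip_jaw 6 to 10.5 mm, within 18 mm of the ear's middle, along the slope within 0.2 rad, jaws at least 14 mm down), touching both; all released, at rest (all of step 2 and x of board in the frame of rest between 0.001 and 0.01 m and y of board in the frame of rest between -0.01 and 0.01 m and z of board in the frame of rest between -0.004 and 0.006 m and angle between the z axis of board and the z axis of rest, either way round below 0.08 rad and x of board_front in the frame of rest above 0.012 m and linear speed of each of board, clip below 0.03 m/s and contact force between the fingers and board below 0.05 N).
It fails at once if the board is dropped: it moves faster than 0.6 m/s while not held (linear speed of board above 0.6 m/s and contact force between the fingers and board below 0.05 N).
It fails at once if one of the other boards, the bottle or the reel is moved by more than 25 mm (distance of any of spare_a, spare_b, flux, reel from where it was at the start of the episode above 0.025 m).
It also fails if it takes over 48 s, if anything falls off the work surface, if the arm or the gripper's body presses on something with over 40 N, if the wrist force passes 120 N, or if a joint passes its speed limit or range.

ROBOT

A 6-joint arm with a two-finger parallel gripper is mounted at the origin on the work surface. World frame = base frame: x ahead of the robot, y to its left, z up, the work surface at z = 0. Lengths are in mm, angles in degrees, forces in N, time in s.
With the tool pointing down it reaches from about 250 to 800 mm from the base axis. Payload 8.5 kg.
Tool frame: the origin (TCP) lies midway between the tips of the shut fingers; the grasp point (between the pads) lies 19 mm behind it (r.tcp_to_grasp is the distance from the TCP to the grasp point, in mm); z points along the fingers, y is the line along which they close (so a half turn about z gives the same grasp; the last joint's range is limited). The gripper opens to 85 mm and grips with 20 to 120 N. Pads are 22 mm wide; open, the fingers measure 114 mm over their backs; the gripper's body (76 mm by 85 mm) begins 54 mm behind the grasp point. The pads swing forward as they close: fully open they stand 13 mm farther back than shut.
Start: joints at [-70.588, 13.648, -0.773, 75.585, 0, 90], TCP at [174.47, -495.115, 231.276] pointing down, gripper open.
Joint ranges: [-152.45, 152.45], [-59.26, 108.67], [-65.41, 83.53], [-104.44, 129.93], [-82.83, 76.93], [-180, 180]. Speed limits (degrees/s): [127.2, 127.2, 159.86, 180, 180, 180].

INTERFACE

Orientations are given as a 3x3 rotation matrix whose columns are the frame's x, y, z axes.
In Python, from plant import r, optics, ticket gives the robot as it stands. The module is installed in compiled form; this text tells all that it offers.
- The arm moves only by the tool servo_tool, never from a script. Its argument "targets" is one flat list of numbers, 7 for each row, row after row: the closure, from 0 (fully open) to 1 (shut), then the shift along the tool's x, y, z in cm, then the turn, a rotation vector about the tool's x, y, z in rad. A call has 1 to 10 rows; each row is the pose to reach, as a shift and turn from the pose commanded when the call began, along the tool's axes at that moment; what a row does not reach only later rows make up. A row lasts 1/12 s, in which the tool goes at most 41.7 mm and 7.16 degrees, less where a joint would pass 70% of its speed; a pose out of reach is approached as far as the arm can. A call with a gripper value outside its range is refused whole. The fingers move at their own pace and stop on an object; "squeeze" is the grip in N (left out, the last holds). Time passes only in rows, so rows that repeat a pose let the fingers close. It gives the time, the measured TCP pose, the force, the opening and the grip force at its end, in the units of the state.
- r.get_obs(): the state, without advancing time (a new reading comes with each control period).
- optics.get_image(name): name is "scene" or "top"; returns a dict with "img" (400x640x3 uint8, blue, green, red), "range_z" (400x640 float32, mm along the optical axis (not along the pixel's ray), 0 where there is no reading), "fx", "fy", "cx", "cy" (pixels), "xyz" and "attitude" of the camera in the world. Camera axes: x right, y down, z forward; pixel columns grow to the right and rows downward; lengths in mm; the calibration is good to about 2 mm. A picture is of the moment at which its call begins.
- ticket.close_job(): hands the job in; it is judged then, once.
The state is a dict: "time_s": time; "joint_positions": joint angles; "qvel": joint speeds; "effort": joint torques, N m; "eef_pos": TCP position; "orientation": TCP orientation; "force": force on the tool from outside, world axes, zero at the start; "ft_torque": the same for the moment, N m; "gripper_width": finger opening in mm; "grip_force": force on a finger pad.
Only numpy, scipy, OpenCV 4.12 (cv2) and the standard library are available. Lean on these libraries where they do the work, as an engineer would, in place of code of your own. Each camera call takes 0.05 s, during which the arm holds its last target. There are 200 camera calls.

## Working session

There is one attempt and no reset: what is moved stays moved. The work goes in short steps, Python scripts to look and compute and a tool call to move; the robot and the scene stay as the last step left them, time stands still between calls to the robot, and variables do not carry over. Pictures are saved under pics/ and viewed, at most 10 in all, crops included, and the job is handed in when it is done.

Besides the shell and the picture viewer there is one more tool, called in YAML: its name, and indented under it one key for each argument. servo_tool: Moves the arm, as the interface text tells. Its arguments: {"type":"object","properties":{"targets":{"type":"array"},"squeeze":{"type":"number"}},"required":["targets"]}

```bash
mkdir -p pics; cat > h.py <<'E'
import numpy as np, cv2
from plant import r, optics, ticket
def cap(n):
    d=optics.get_image(n); z=d["range_z"]; v,u=np.mgrid[0:400,0:640]
    pc=np.dstack([(u-d["cx"])/d["fx"]*z,(v-d["cy"])/d["fy"]*z,z])
    W=pc@np.array(d["attitude"]).T+np.array(d["xyz"]); W[z==0]=np.nan
    return d["img"],W,d
E
python3 - <<'E'
from h import *
for n in("scene","top"):
    i,W,d=cap(n); cv2.imwrite(f"pics/{n}0.png",i); np.savez(f"{n}0.npz",i=i,W=W)
    print(n,d["xyz"],np.round(d["attitude"],3).tolist(),d["fx"])
print(r.get_obs())
E
```

```text
scene [1501.12327007 -207.0117384  1042.73690505] [[0.092, 0.666, -0.74], [0.996, -0.072, 0.059], [-0.014, -0.742, -0.67]] 445.7017286703945
top [ 376.82776992 -118.50611608 1300.83695559] [[0.007, -0.997, 0.077], [-1.0, -0.007, 0.002], [-0.001, -0.077, -0.997]] 399.522348409552
{'time_s': 0.1, 'joint_positions': array([-7.05874446e+01,  1.36792862e+01, -8.10619335e-01,  7.55828397e+01,
       -1.08156721e-04,  8.99993314e+01]), 'qvel': array([-0.0209728 , -0.10773703,  0.14121039, -0.02341065,  0.00039033,
        0.02338125]), 'effort': array([-1.90376923e-04, -5.39721286e+01,  3.46997738e+01,  1.34683712e-02,
        6.59977059e-05, -3.87015518e-06]), 'eef_pos': array([ 174.3768568 , -494.82554487,  230.73586727]), 'orientation': array([[ 9.43145969e-01,  3.32378553e-01, -4.23768739e-04],
       [ 3.32378823e-01, -9.43145209e-01,  1.19683589e-03],
       [-1.87287365e-06, -1.26964270e-03, -9.99999194e-01]]), 'force': array([0.3938631 , 0.82489387, 0.36150507]), 'ft_torque': array([-0.01209892,  0.02140179,  0.02793016]), 'grip_force': 0.0, 'gripper_width': 85.26870236209665}
```

View pics/scene0.png

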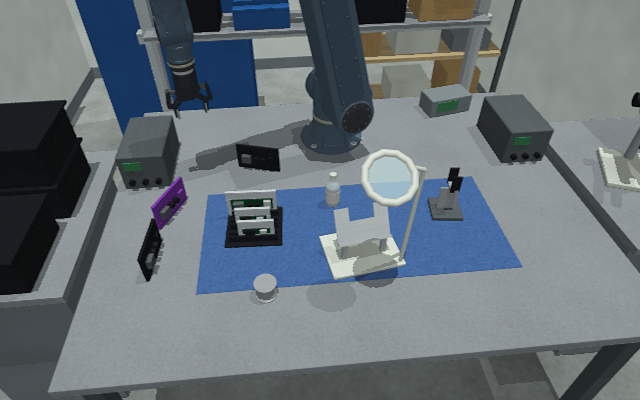

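View pics/top0.png

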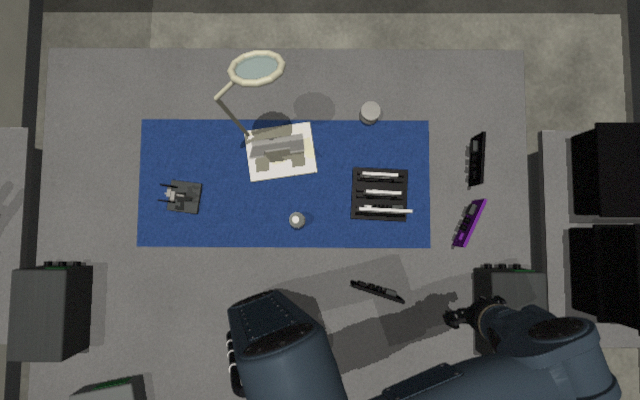

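The board is the longest one, in the rack slot nearest the robot (top image u 357–412, v 211). The rest is at (280,155), the clip on its stand at (180,196), the bottle at (297,219) and the reel at (370,112).

```bash
python3 - <<'E'
from h import *
T=np.load("top0.npz");S=np.load("scene0.npz")
a=cv2.resize(T["i"][120:230,150:320],None,fx=2.35,fy=2.35,interpolation=2);b=cv2.resize(T["i"][160:228,340:420],None,fx=4,fy=4,interpolation=2)
c=cv2.resize(S["i"][160:285,310:475],None,fx=2.4,fy=2.4,interpolation=2);e=cv2.resize(S["i"][180:250,215:295],None,fx=4,fy=4,interpolation=2)
im=np.zeros((600,800,3),np.uint8)
for p,(y,x) in((a,(0,0)),(b,(0,400)),(c,(290,0)),(e,(290,400))):
    hh,ww=min(p.shape[0],600-y),min(p.shape[1],800-x); im[y:y+hh,x:x+ww]=p[:hh,:ww]
cv2.imwrite("pics/c1.png",im)
def reg(D,u0,u1,v0,v1): 
    P=D["W"][v0:v1,u0:u1].reshape(-1,3); return P[~np.isnan(P[:,0])]
def rect(P,t):
    (c,s,a)=cv2.minAreaRect(P[:,:2].astype(np.float32)); print(t,len(P),np.round(c,1),np.round(s,1),round(a,2),"z",np.round(np.percentile(P[:,2],[5,50,95]),1))
for n,D,rk,st,bo,re,ea in(("top",T,(345,418,160,228),(155,208,174,220),(285,308,208,232),(355,385,98,128),(240,322,118,185)),("scene",S,(220,290,185,250),(425,467,165,225),(322,344,172,210),(250,282,270,304),(316,408,205,280))):
    print(n)
    P=reg(D,*rk); 
    for t,lo,hi in(("rib",24,36),("base",4,12),("spare top",80,92),("board top",102,114)): 
        Q=P[(P[:,2]>lo)&(P[:,2]<hi)]
        if len(Q)>5: rect(Q,t)
    P=reg(D,*st)
    for t,lo,hi in(("stbase",10,18),("70-94",70,90),("plate",94,104),("hi",104,200)):
        Q=P[(P[:,2]>lo)&(P[:,2]<hi)]
        if len(Q)>5: rect(Q,t)
    for t,w,lo,hi in(("bottle",bo,20,200),("reel",re,45,60),("slab",ea,9,15),("ear",ea,80,150)):
        P=reg(D,*w); Q=P[(P[:,2]>lo)&(P[:,2]<hi)]
        if len(Q)>5: rect(Q,t)
E
```

```text
top
rib 575 [ 485.5 -312.3] [157.4 138.3] 88.03 z [25.7 29.8 34.2]
base 1651 [ 486.4 -316.4] [218.9 236.6] 0.39 z [ 4.5  7.7 11.2]
spare top 259 [ 486.1 -306.5] [142.6 120.6] 87.42 z [82.  86.1 89.9]
board top 182 [ 430.4 -312.9] [158.5  10.2] 87.36 z [104.1 108.  111.4]
stbase 688 [472.7 323.3] [102.4  99.7] 82.98 z [10.8 14.5 17.3]
70-94 19 [473.  310.6] [15.5 32.4] 7.03 z [71.1 83.7 88.4]
plate 26 [472.1 324.1] [42.7 46.8] 32.63 z [ 96.7  99.5 103.3]
hi 163 [472.3 329.5] [39.9 49.9] 83.51 z [106.2 112.5 165. ]
bottle 202 [398.  -45.8] [45.7 45.3] 0.42 z [ 62.5  91.2 132.1]
reel 305 [ 748.6 -276.4] [61.5 61. ] 89.86 z [48.1 52.2 56.5]
slab 1933 [608.5  13. ] [199.4 220.5] 8.33 z [ 9.6 12.3 14.6]
ear 581 [628.3  31.3] [198.1  90.6] 84.9 z [ 80.5 102.6 141.3]
scene
rib 363 [ 493.  -308.6] [138.3 158.3] 2.0 z [24.8 29.5 34.4]
base 753 [ 433.7 -315.1] [242. 309.] 86.74 z [ 4.2  7.5 11.1]
spare top 404 [ 489.3 -315.4] [159.5 121.6] 86.71 z [80.9 85.6 90.6]
board top 177 [ 431.6 -312.7] [158.4  16.4] 87.83 z [102.6 107.4 111.2]
stbase 439 [474.9 323.5] [100.7 106.4] 82.61 z [10.9 14.  17.2]
70-94 75 [476.6 323.3] [59.9 13.4] 78.11 z [71.  78.2 88.2]
plate 37 [481.  317.8] [55.4 29.9] 23.52 z [ 95.  100.6 103.5]
hi 295 [474.6 328. ] [38.1 58. ] 82.88 z [108.5 138.8 163. ]
bottle 370 [493.9 -53.1] [ 46.8 211.3] 83.84 z [ 27.   76.2 130.7]
reel 354 [ 749.9 -275.3] [60.3 62.8] 89.18 z [49.3 52.4 55.6]
slab 1829 [562.   13.1] [296.6 234.4] 8.6 z [ 9.5 12.1 14.4]
ear 1388 [627.1  32.7] [206.5  99.2] 83.2 z [ 81.3 106.9 143.8]
```

View pics/c1.png

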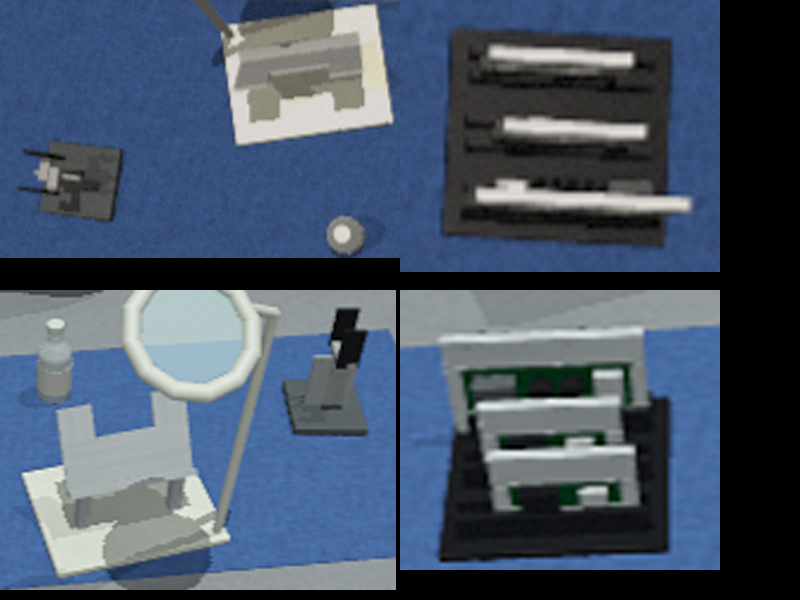

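The crops show the rest's ears on the robot's side and its ledge on the far side, facing +x. Board components also face +x. The clip's wings are separated along roughly world x.

```bash
cat > meas.py <<'E'
from h import *
from scipy.optimize import least_squares
def reg(D,u0,u1,v0,v1): 
    P=D["W"][v0:v1,u0:u1].reshape(-1,3); return P[~np.isnan(P[:,0])]
T=np.load("top0.npz");S=np.load("scene0.npz")
yaw=np.radians(8.4)
for n,D,w in(("top",T,(240,322,118,185)),("scene",S,(316,408,205,280))):
    P=reg(D,*w)
    # slab
    B=P[(abs(P[:,2]-12)<3)&(P[:,0]<720)&(P[:,0]>500)&(abs(P[:,1]-13)<125)]
    (c,s,a)=cv2.minAreaRect(B[:,:2].astype(np.float32)); print(n,"slab",c,s,a)
    Q=P[(P[:,2]>35)&(P[:,2]<180)]
    best=None; rng=np.random.default_rng(0)
    for k in range(3000):
        q=Q[rng.choice(len(Q),3,False)]; nn=np.cross(q[1]-q[0],q[2]-q[0]); nn=nn/(np.linalg.norm(nn)+1e-9)
        if nn[2]<0: nn=-nn
        if abs(nn[2]-.5)>.06 or nn[0]<.5: continue
        I=abs((Q-q[0])@nn)<3
        if best is None or I.sum()>best.sum(): best=I
    I=Q[best]; m=I.mean(0); nn=np.linalg.svd(I-m)[2][2]; nn*=np.sign(nn[2])
    print("plate",len(I),m,nn,"tilt",np.degrees(np.arcsin(nn[2])),"yaw",np.degrees(np.arctan2(nn[1],nn[0])))
    X=nn; Y=np.cross([0,0,1],X); Y/=np.linalg.norm(Y); Z=np.cross(X,Y)
    L=(P-m)@np.c_[X,Y,Z]; L=L[abs(L[:,0])<3.5]
    L=L[(abs(L[:,1])<120)&(abs(L[:,2])<100)]
    print("y",np.percentile(L[:,1],[.5,1,2,98,99,99.5]),"z",np.percentile(L[:,2],[.5,1,2,98,99,99.5]))
    # grid occupancy
    H=np.histogram2d(L[:,2],L[:,1],bins=[np.arange(-80,81,8),np.arange(-110,111,8)])[0].astype(int)
    for k,row in enumerate(H[::-1]): print(80-8*(k+1),''.join('%3d'%x for x in row))
E
python3 meas.py
```

```text
top slab (608.528076171875, 13.020362854003906) (199.42550659179688, 220.49024963378906) 8.325582504272461
plate 580 [616.54958065  14.50240601 113.27153379] [0.84339514 0.13131735 0.52099942] tilt 31.399314449587894 yaw 8.849942901494547
y [-79.4240454  -78.9337287  -77.8914556   76.81128327  78.24592769
  78.67489318] z [-47.81118737 -47.081586   -45.75177215  58.12146066  58.79411604
  59.40624842]
72   0  0  0  0  0  0  0  0  0  0  0  0  0  0  0  0  0  0  0  0  0  0  0  0  0  0  0
64   0  0  0  0  0  0  0  0  0  0  0  0  0  0  0  0  0  0  0  0  0  0  0  0  0  0  0
56   0  0  0  0  5  3  6  1  2  0  0  0  0  0  0  0  0  0  4  2  2  5  2  1  0  0  0
48   0  0  0  2  2  3  2  4  4  0  0  0  0  0  0  0  0  0  2  3  6  4  4  3  0  0  0
40   0  0  0  0  1  1  4  3  2  0  0  0  0  0  0  0  0  0  1  2  3  3  3  1  0  0  0
32   0  0  0  2  3  3  1  3  1  0  0  0  0  0  0  0  0  0  1  3  3  3  2  0  0  0  0
24   0  0  0  0  3  1  3  2  2  0  0  0  0  0  0  0  0  0  1  2  2  2  2  4  0  0  0
16   0  0  0  1  3  2  2  4  1  1  1  2  0  4  1  0  2  0  2  3  1  2  3  2  0  0  0
8   0  0  0  1 
[... 2427 characters left out ...]
  4  2  0  0
-24   0  0  0  1  7  5  5  9  5  6  4  8  4  6  6  5  5  4  6  8  6  6  4  8  1  0  0
-32   0  0  0  0  5  5  5  3  4  4  6  6  6  6  6  3  7  7  6  5  4  7  6  4  0  0  0
-40   0  0  0  0  8  6  8  5  8  5  8  5  6  8  6  7  7  6  6  6  5  8  6  4  0  0  0
-48   0  0  0  0  2  1  0  1  0  0  0  0  1  0  0  1  2  2  2  1  3  0  2  0  1  0  0
-56   0  0  0  0  0  1  0  1  0  0  0  0  0  0  0  0  0  0  0  0  1  1  2  0  0  0  0
-64   0  0  0  0  0  3  7  4  0  0  0  0  0  0  0  0  0  0  0  0  3  6  1  0  0  0  0
-72   0  0  0  0  0  2  2  1  0  0  0  0  0  0  0  0  0  0  0  0  0  3  1  0  0  0  0
-80   0  0  0  0  0  0  0  0  0  0  0  0  0  0  0  0  0  0  0  0  0  0  0  0  0  0  0
```

```bash
cat >> h.py <<'E'
from scipy.spatial.transform import Rotation as Ro
def frame(yaw,tilt=0):  # board-like frame: x out, y, z up slope
    return Ro.from_euler("ZY",[yaw,-tilt],degrees=True).as_matrix()
REST=frame(8.6,30); RO=np.array([637.8,16.7,76.])
def toolR(F): return np.c_[F[:,1],F[:,0],-F[:,2]]   # tool x=Y, y=X, z=-Z
def rel(p,R):
    o=r.get_obs(); R0=o["orientation"]; s=R0.T@(np.array(p)-o["eef_pos"])/10
    w=Ro.from_matrix(R0.T@R).as_rotvec(); n=max(np.linalg.norm(s)/4.17,np.degrees(np.linalg.norm(w))/7.16)
    print("shift",np.round(s,2),"turn",np.round(w,3),"rows %.1f"%n,"t",round(o["time_s"],2),"tcp",np.round(o["eef_pos"],1),"F",np.round(o["force"],1),"w",round(o["gripper_width"],1),"grip",round(o["grip_force"],1))
E
python3 - <<'E'
from h import *
print(REST)
rel([431,-313,170],toolR(frame(-2.3)))
E
```

```text
[[ 0.85628814 -0.14953534 -0.49437819]
 [ 0.12950141  0.98875638 -0.07476767]
 [ 0.5         0.          0.8660254 ]]
shift [30.25 -8.61  6.08] turn [-1.000e-03 -1.000e-03 -1.192e+00] rows 9.5 t 0.1 tcp [ 174.4 -494.8  230.7] F [0.4 0.8 0.4] w 85.3 grip 0.0
```

servo_tool:
  targets: [0.5, 30.25, -8.6, 6.1, 0, 0, -1.192, 0.5, 30.25, -8.6, 6.1, 0, 0, -1.192, 0.5, 30.25, -8.6, 6.1, 0, 0, -1.192, 0.5, 30.25, -8.6, 6.1, 0, 0, -1.192, 0.5, 30.25, -8.6, 6.1, 0, 0, -1.192, 0.5, 30.25, -8.6, 6.1, 0, 0, -1.192, 0.5, 30.25, -8.6, 6.1, 0, 0, -1.192, 0.5, 30.25, -8.6, 6.1, 0, 0, -1.192, 0.5, 30.25, -8.6, 6.1, 0, 0, -1.192, 0.5, 30.25, -8.6, 6.1, 0, 0, -1.192]
  squeeze: 60

```text
time_s: 0.93
eef_pos: [432.3, -311.8, 169.3]
orientation: [[0.03, 1.0, -0.001], [1.0, -0.03, 0.001], [0.001, -0.001, -1.0]]
force: [0.2, -0.8, 0.1]
gripper_width: 42.5
grip_force: 0.0
```

servo_tool:
  targets: [0.5, 0, 0, 0, 0, 0, 0, 0.5, 0, 0, 0, 0, 0, 0, 0.5, 0, 0, 0, 0, 0, 0]

```text
time_s: 1.18
eef_pos: [430.9, -313.6, 170.2]
orientation: [[0.043, 0.999, -0.0], [0.999, -0.043, 0.0], [0.0, -0.0, -1.0]]
force: [-0.1, -0.6, 0.3]
gripper_width: 42.8
grip_force: 0.0
```

```bash
python3 - <<'E'
from h import *
rel([431,-313,79],toolR(frame(-2.3)))
E
```

```text
shift [0.06 0.01 9.12] turn [-0.    -0.    -0.003] rows 2.2 t 1.18 tcp [ 430.9 -313.6  170.2] F [-0.1 -0.6  0.3] w 42.8 grip 0.0
```

servo_tool:
  targets: [0.5, 0.05, 0, 3, 0, 0, 0, 0.5, 0.05, 0, 6, 0, 0, 0, 0.5, 0.05, 0, 8, 0, 0, 0, 0.5, 0.05, 0, 9.1, 0, 0, 0, 0.5, 0.05, 0, 9.1, 0, 0, 0, 0.5, 0.05, 0, 9.1, 0, 0, 0]

```text
time_s: 1.68
eef_pos: [430.7, -313.1, 79.2]
orientation: [[0.042, 0.999, -0.001], [0.999, -0.042, 0.001], [0.001, -0.001, -1.0]]
force: [0.1, 0.2, 0.7]
gripper_width: 42.4
grip_force: 0.0
```

servo_tool:
  targets: [1, 0, 0, 0, 0, 0, 0, 1, 0, 0, 0, 0, 0, 0, 1, 0, 0, 0, 0, 0, 0, 1, 0, 0, 0, 0, 0, 0, 1, 0, 0, 0, 0, 0, 0, 1, 0, 0, 0, 0, 0, 0, 1, 0, 0, 0, 0, 0, 0, 1, 0, 0, 0, 0, 0, 0]

```text
time_s: 2.35
eef_pos: [430.7, -313.4, 80.5]
orientation: [[0.041, 0.999, -0.0], [0.999, -0.041, -0.001], [-0.001, -0.0, -1.0]]
force: [-4.3, -0.2, 6.7]
gripper_width: 9.2
grip_force: 58.7
```

servo_tool:
  targets: [1, 0, 0, -1, 0, 0, 0, 1, 0, 0, -2.5, 0, 0, 0, 1, 0, 0, -5, 0, 0, 0, 1, 0, 0, -8, 0, 0, 0, 1, 0, 0, -11, 0, 0, 0, 1, 0, 0, -14, 0, 0, 0, 1, 0, 0, -16, 0, 0, 0, 1, 0, 0, -17, 0, 0, 0, 1, 0, 0, -17, 0, 0, 0, 1, 0, 0, -17, 0, 0, 0]

```text
time_s: 3.18
eef_pos: [431.2, -312.9, 249.0]
orientation: [[0.04, 0.999, 0.0], [0.999, -0.04, 0.0], [0.0, 0.0, -1.0]]
force: [-0.5, -0.5, -4.0]
gripper_width: 8.9
grip_force: 58.8
```

```bash
python3 - <<'E'
from h import *
out=[]
for n,w in(("top",(330,430,150,240)),("scene",(200,300,130,260))):
    i,W,d=cap(n); out.append(cv2.resize(i[w[2]:w[3],w[0]:w[1]],None,fx=3.5,fy=3.5,interpolation=2))
    o=r.get_obs(); L=((W-o["eef_pos"])@np.c_[o["orientation"][:,1],o["orientation"][:,0],-o["orientation"][:,2]])[w[2]:w[3],w[0]:w[1]].reshape(-1,3) # x=out,y,z rel tcp
    L=L[~np.isnan(L[:,0])]; Q=L[(abs(L[:,0])<12)&(L[:,2]>-85)&(L[:,2]<36)&(abs(L[:,1])<100)]
    print(n,len(Q),"y",np.percentile(Q[:,1],[.5,2,98,99.5]),"z",np.percentile(Q[:,2],[.5,2,50,90,98]))
    E=Q[(abs(Q[:,1])>30)]; 
    t=Q[(Q[:,2]>20)&(abs(Q[:,1])>25)]; print("top edge z",np.median(t[:,2]),"slope",np.polyfit(t[:,1],t[:,2],1), "x",np.polyfit(t[:,1],t[:,0],1),"zmax",np.percentile(t[:,2],[80,95]))
h=max(a.shape[0] for a in out); cv2.imwrite("pics/l1.png",np.hstack([cv2.copyMakeBorder(a,0,h-a.shape[0],0,0,0) for a in out]))
E
```

```text
top 176 y [ 4.91686973  8.7494568  80.38486671 80.56576412] z [-68.95437902 -66.4275166   25.49019898  29.73849738  31.82754687]
top edge z 28.21689627616001 slope [-1.21295470e-02  2.88513538e+01] x [-0.04056639  3.4893843 ] zmax [29.72111974 31.77336255]
scene 1204 y [-77.95021568 -76.03856171  79.23491977  81.07213247] z [-71.76452972 -69.70243768 -10.9106909   25.77911515  29.09967964]
top edge z 26.69726146712093 slope [-4.59506995e-03  2.61505419e+01] x [3.37299134e-03 3.95954876e+00] zmax [28.69882738 29.87794353]
```

View pics/l1.png

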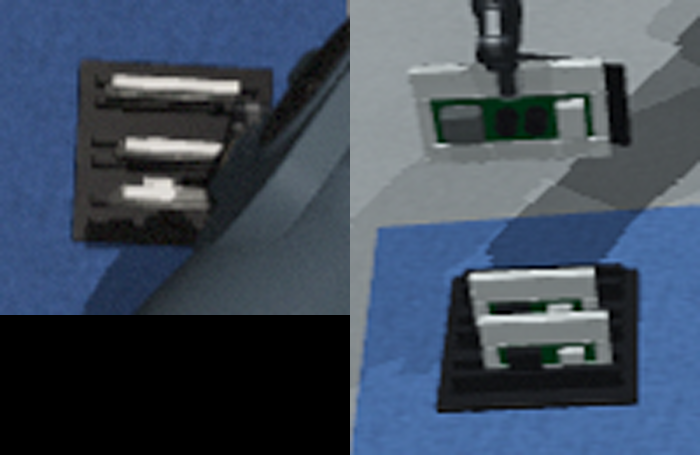

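The board is held level. Its top edge is about 28.5 mm above the TCP, its centre is about 0.8 mm toward +y, and the spares are still in place.

```bash
python3 - <<'E'
from h import *
rel(RO+REST@[30,-.8,196],toolR(REST))
E
```

```text
shift [32.28 12.32 -1.28] turn [-0.524  0.048 -0.186] rows 8.3 t 3.28 tcp [ 430.6 -312.5  247.7] F [ 0.5  0.3 -4. ] w 9.2 grip 58.8
```

servo_tool:
  targets: [1, 2.6, 1, -0.1, -0.042, 0.004, -0.015, 1, 6.5, 2.5, -0.3, -0.105, 0.01, -0.037, 1, 10.3, 3.9, -0.4, -0.168, 0.015, -0.06, 1, 14.2, 5.4, -0.6, -0.23, 0.021, -0.082, 1, 18.1, 6.9, -0.7, -0.293, 0.027, -0.104, 1, 22, 8.4, -0.9, -0.356, 0.033, -0.126, 1, 25.8, 9.9, -1, -0.42, 0.038, -0.149, 1, 29, 11.1, -1.1, -0.47, 0.043, -0.167, 1, 31.2, 11.9, -1.2, -0.506, 0.046, -0.18, 1, 32.3, 12.3, -1.3, -0.524, 0.048, -0.186]

```text
time_s: 4.12
eef_pos: [565.6, 7.7, 259.9]
orientation: [[-0.152, 0.856, 0.494], [0.988, 0.132, 0.076], [-0.001, 0.5, -0.866]]
force: [0.1, 0.2, -3.9]
gripper_width: 9.5
grip_force: 59.0
```

servo_tool:
  targets: [1, 0, 0, 0, 0, 0, 0, 1, 0, 0, 0, 0, 0, 0, 1, 0, 0, 0, 0, 0, 0, 1, 0, 0, 0, 0, 0, 0]

```text
time_s: 4.45
eef_pos: [566.8, 4.0, 261.6]
orientation: [[-0.148, 0.856, 0.495], [0.989, 0.129, 0.073], [-0.002, 0.5, -0.866]]
force: [0.1, -1.1, -2.6]
gripper_width: 8.6
grip_force: 59.0
```

```bash
python3 - <<'E'
from h import *
i,W,d=cap("scene"); i2,W2,d2=cap("top"); np.savez("s1.npz",i=i,W=W); np.savez("t1.npz",i=i2,W=W2)
w=(290,450,100,290); out=[cv2.resize(i[w[2]:w[3],w[0]:w[1]],None,fx=2.4,fy=2.4,interpolation=2),cv2.resize(i2[100:240,200:340],None,fx=2.4,fy=2.4,interpolation=2)]
h=max(a.shape[0] for a in out); cv2.imwrite("pics/l2.png",np.hstack([cv2.copyMakeBorder(a,0,h-a.shape[0],0,0,0) for a in out]))
rel(RO+REST@[9,-.8,101],toolR(REST))
E
```

```text
shift [ 0.14 -2.18  9.6 ] turn [ 0.001  0.002 -0.001] rows 2.4 t 4.55 tcp [567.   4. 262.] F [ 1.1  0.8 -3.3] w 9.1 grip 59.0
```

View pics/l2.png

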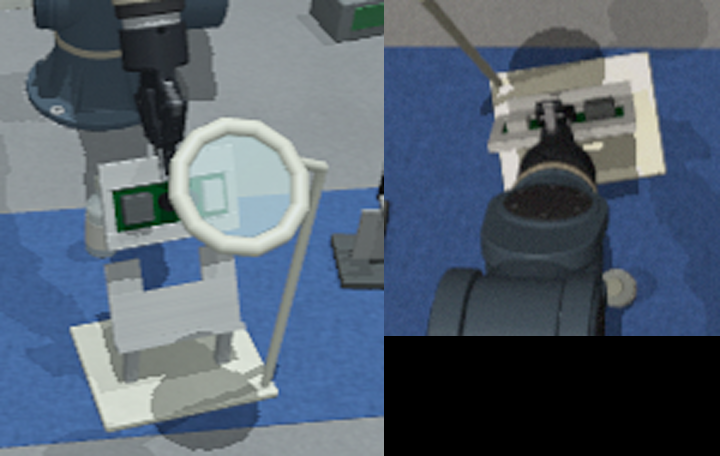

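The board hangs parallel above the plate, ears clear below it. I'll measure the board against the plate in the same image before lowering.

```bash
python3 - <<'E'
from h import *
for n in("s1","t1"):
    D=np.load(n+".npz"); L=(D["W"].reshape(-1,3)-RO)@REST; L=L[~np.isnan(L[:,0])]
    L=L[(abs(L[:,1])<110)]
    B=L[(abs(L[:,0]-36)<5)&(L[:,2]>115)&(L[:,2]<240)]
    P=L[(abs(L[:,0])<5)&(L[:,2]>6)&(L[:,2]<110)]
    for t,q in(("board",B),("plate",P)):
        if len(q)<20: continue
        print(n,t,len(q),"x med",np.median(q[:,0]),"slopes y,z",np.round(np.linalg.lstsq(np.c_[q[:,1],q[:,2],np.ones(len(q))],q[:,0],rcond=None)[0],3),"y",np.round(np.percentile(q[:,1],[1,3,97,99]),1),"z",np.round(np.percentile(q[:,2],[.5,1,3,97,99,99.5]),1))
    G=L[(L[:,0]>3)&(L[:,0]<15)&(abs(L[:,2])<6)&(abs(L[:,1])<75)]
    if len(G)>5: print("ledge z",len(G),np.median(G[:,2]))
E
```

```text
s1 board 799 x med 35.367887738288935 slopes y,z [-5.0000e-03  7.0000e-03  3.4009e+01] y [-81.5 -80.3   3.5   8.6] z [124.3 124.9 126.4 222.8 224.3 224.8]
s1 plate 1246 x med -0.32928266565280734 slopes y,z [-0.003 -0.    -0.315] y [-79.  -76.6  75.6  79.4] z [ 6.4  7.   8.6 94.4 99.  99.6]
ledge z 100 -0.9240232522565381
t1 board 513 x med 36.24388515744376 slopes y,z [ 0.    -0.    35.769] y [-81.  -78.8  74.8  77.1] z [126.8 128.5 133.1 226.4 227.3 227.7]
ledge z 161 -0.35436718212101653
```

servo_tool:
  targets: [1, 0.05, -0.8, 2.5, 0, 0, 0, 1, 0.1, -1.6, 5.5, 0, 0, 0, 1, 0.15, -2.1, 8, 0, 0, 0, 1, 0.15, -2.2, 9.6, 0, 0, 0, 1, 0.15, -2.3, 11, 0, 0, 0, 1, 0.15, -2.35, 12, 0, 0, 0, 1, 0.15, -2.35, 12, 0, 0, 0, 1, 0.15, -2.35, 12, 0, 0, 0]

```text
time_s: 5.22
eef_pos: [606.2, 11.7, 146.5]
orientation: [[-0.149, 0.856, 0.495], [0.989, 0.13, 0.073], [-0.002, 0.501, -0.866]]
force: [-0.2, -0.9, -2.9]
gripper_width: 8.6
grip_force: 58.9
```

```bash
python3 - <<'E'
from h import *
rel(RO+REST@[7,-.8,71.4],toolR(REST))
E
```

```text
shift [-0.06 -0.06  0.56] turn [0.001 0.002 0.   ] rows 0.1 t 5.22 tcp [606.2  11.7 146.5] F [-0.2 -0.9 -2.9] w 8.6 grip 58.9
```

Lower in 1.5 mm steps, watching the force.

servo_tool:
  targets: [1, -0.05, -0.05, 0.15, 0, 0, 0, 1, -0.05, -0.05, 0.3, 0, 0, 0, 1, -0.05, -0.05, 0.4, 0, 0, 0, 1, -0.05, -0.05, 0.4, 0, 0, 0]

```text
time_s: 5.55
eef_pos: [608.0, 11.8, 143.5]
orientation: [[-0.149, 0.855, 0.497], [0.989, 0.13, 0.073], [-0.002, 0.502, -0.865]]
force: [-0.6, -0.6, -3.3]
gripper_width: 8.9
grip_force: 59.0
```

servo_tool:
  targets: [1, 0, 0, 0.07, 0, 0, 0, 1, 0, 0, 0.15, 0, 0, 0, 1, 0, 0, 0.15, 0, 0, 0]

```text
time_s: 5.8
eef_pos: [608.7, 11.7, 142.5]
orientation: [[-0.149, 0.855, 0.497], [0.989, 0.13, 0.073], [-0.002, 0.502, -0.865]]
force: [-4.7, -1.9, 4.3]
gripper_width: 8.7
grip_force: 60.4
```

servo_tool:
  targets: [1, 0, -0.08, 0, 0, 0, 0, 1, 0, -0.15, 0, 0, 0, 0, 1, 0, -0.15, 0, 0, 0, 0]

```text
time_s: 6.05
eef_pos: [608.2, 11.5, 142.1]
orientation: [[-0.149, 0.854, 0.498], [0.989, 0.13, 0.073], [-0.002, 0.504, -0.864]]
force: [-2.4, -2.0, 5.3]
gripper_width: 8.9
grip_force: 60.4
```

```bash
python3 - <<'E'
from h import *
rel(RO+REST@[5,-.8,71.4],toolR(REST)); print(REST.T@r.get_obs()["force"])
i,W,d=cap("scene"); L=(W.reshape(-1,3)-RO)@REST; L=L[(abs(L[:,0]-10)<6)&(abs(L[:,1])<100)&(L[:,2]>3)&(L[:,2]<110)]
L=L[abs(L[:,0]-np.median(L[:,0]))<3.5]
print(np.median(L[:,0]),np.percentile(L[:,1],[1,3,97,99]),np.percentile(L[:,2],[97,99]),np.linalg.lstsq(np.c_[L[:,1:],np.ones(len(L))],L[:,0],rcond=None)[0])
E
```

```text
shift [-0.01 -0.2   0.08] turn [0.004 0.002 0.001] rows 0.1 t 6.05 tcp [608.2  11.5 142.1] F [-2.4 -2.   5.3] w 8.9 grip 60.4
[ 0.28934898 -1.64337671  5.94426006]
11.917187490301023 [-79.70364353 -78.17707129  76.04829381  78.27439292] [97.8129428  99.34214306] [2.07766879e-03 3.36193093e-03 1.17071563e+01]
```

servo_tool:
  targets: [1, 0, -0.08, 0, 0, 0, 0, 1, 0, -0.15, 0, 0, 0, 0, 1, 0, -0.15, 0, 0, 0, 0]

```text
time_s: 6.35
eef_pos: [607.4, 11.6, 141.6]
orientation: [[-0.149, 0.854, 0.499], [0.989, 0.13, 0.074], [-0.002, 0.504, -0.863]]
force: [-0.6, -2.5, 5.2]
gripper_width: 9.2
grip_force: 60.3
```

servo_tool:
  targets: [1, 0, -0.04, 0, 0, 0, 0, 1, 0, -0.07, 0, 0, 0, 0, 1, 0, -0.07, 0, 0, 0, 0]

```text
time_s: 6.6
eef_pos: [607.0, 11.6, 141.4]
orientation: [[-0.15, 0.853, 0.499], [0.989, 0.13, 0.074], [-0.002, 0.505, -0.863]]
force: [-0.2, -1.4, 6.0]
gripper_width: 8.8
grip_force: 60.3
```

```bash
python3 - <<'E'
from h import *
rel(RO+REST@[5,-.8,71.4],toolR(REST)); print(REST.T@r.get_obs()["force"])
E
```

```text
shift [-0.03 -0.06  0.09] turn [0.005 0.002 0.001] rows 0.0 t 6.6 tcp [607.   11.6 141.4] F [-0.2 -1.4  6. ] w 8.8 grip 60.3
[ 2.6764643  -1.33348763  5.35276655]
```

servo_tool:
  targets: [0.88, 0, 0, 0, 0, 0, 0, 0.86, 0, 0, 0, 0, 0, 0, 0.82, 0, 0, 0, 0, 0, 0, 0.75, 0, 0, 0, 0, 0, 0, 0.65, 0, 0, 0, 0, 0, 0, 0.6, 0, 0, 0, 0, 0, 0, 0.6, 0, 0, 0, 0, 0, 0]

```text
time_s: 7.18
eef_pos: [605.4, 11.5, 139.7]
orientation: [[-0.149, 0.855, 0.496], [0.989, 0.13, 0.073], [-0.002, 0.501, -0.865]]
force: [0.2, 0.4, 0.4]
gripper_width: 34.0
grip_force: 0.0
```

servo_tool:
  targets: [0.6, 0, 0, -1, 0, 0, 0, 0.6, 0, 0, -3, 0, 0, 0, 0.6, 0, 0, -6, 0, 0, 0, 0.6, 0, 0, -10, 0, 0, 0, 0.6, 0, 0, -14, 0, 0, 0, 0.6, 0, 0, -14, 0, 0, 0]

```text
time_s: 7.68
eef_pos: [535.8, 0.8, 269.1]
orientation: [[-0.149, 0.85, 0.504], [0.989, 0.13, 0.073], [-0.004, 0.51, -0.86]]
force: [1.2, -0.2, 1.2]
gripper_width: 33.9
grip_force: 0.0
```

```bash
python3 - <<'E'
from h import *
i,W,d=cap("scene"); i2,W2,d2=cap("top")
for W_ in(W,W2):
    L=(W_.reshape(-1,3)-RO)@REST; L=L[(abs(L[:,0]-10)<6)&(abs(L[:,1])<100)&(L[:,2]>3)&(L[:,2]<110)]
    L=L[abs(L[:,0]-np.median(L[:,0]))<3.5]
    print(np.median(L[:,0]),np.percentile(L[:,1],[1,3,97,99]),np.percentile(L[:,2],[97,99]),np.linalg.lstsq(np.c_[L[:,1:],np.ones(len(L))],L[:,0],rcond=None)[0])
w=(290,480,100,290); out=[cv2.resize(i[w[2]:w[3],w[0]:w[1]],None,fx=2.4,fy=2.4,interpolation=2),cv2.resize(i2[100:240,150:290],None,fx=2.4,fy=2.4,interpolation=2)]
h=max(a.shape[0] for a in out); cv2.imwrite("pics/l3.png",np.hstack([cv2.copyMakeBorder(a,0,h-a.shape[0],0,0,0) for a in out]))
# clip: points above stand plate
for n,W_ in(("scene",W),("top",W2)):
    P=W_.reshape(-1,3); P=P[(abs(P[:,0]-474)<55)&(abs(P[:,1]-325)<60)&(P[:,2]>80)&(P[:,2]<190)]
    F=frame(-7); L=(P-[473,323.5,0])@F
    for lo in range(80,180,8):
        q=L[(L[:,2]>=lo)&(L[:,2]<lo+8)]
        if len(q): print(n,lo,len(q),"x",np.round(np.percentile(q[:,0],[2,25,50,75,98]),1),"y",np.round(np.percentile(q[:,1],[2,50,98]),1))
    q=L[L[:,2]>138]
    for sgn in(-1,1):
        s=q[q[:,0]*sgn>5]; 
        if len(s)>5: print(n,sgn,len(s),"x",np.percentile(s[:,0],[5,50,95]),"y",np.percentile(s[:,1],[2,50,98]),"slope",np.polyfit(s[:,1],s[:,0],1))
rel([0,0,0],np.eye(3))
E
```

```text
9.562971602328815 [-79.42336717 -77.11239419  76.06366558  78.80427386] [97.78450476 99.44294398] [-1.75325821e-03 -6.91427761e-03  9.96871761e+00]
10.061813046320996 [-79.08772073 -76.66892349  76.14895583  78.63784192] [102.24969839 103.38538319] [-3.00149755e-03 -1.31274274e-02  1.07696976e+01]
scene 80 33 x [-1.9  1.   6.2  8.4 13. ] y [-29.2  -7.5  21.9]
scene 88 18 x [-3.5  0.6  2.   3.2 11.3] y [-27.9 -14.8  -4.1]
scene 96 32 x [-16.    0.1   3.6  22.4  26.2] y [-28.3  -5.8  20.7]
scene 104 39 x [-25.9 -14.8   1.2  24.1  27.6] y [-7.9 -0.7 19.5]
scene 112 32 x [-23.3 -18.4  22.6  24.3  27.9] y [-6.5  4.3 20.9]
scene 120 32 x [-26.6 -19.1  22.3  24.3  25.8] y [-6.6  2.5 20.8]
scene 128 34 x [-23.9 -20.6  21.1  24.2  26.8] y [-6.3  8.6 22.4]
scene 136 38 x [-23.7 -20.8  21.4  23.2  27.1] y [-7.2  6.2 21.1]
scene 144 42 x [-25.8 -22.4   1.9  23.3  27.2] y [-6.2  7.9 23. ]
scene 152 44 x [-29.5 -22.2 -15.9  22.8  27.6] y [-7.4  6.7 22. ]
scene 160 35 x [-27.2 -22.8  18.3  22.2  27.8] y [-6.1  7.9 22.3]
scene -1 72 x [-26.86882758 -22.06543813 -17.12669328] y [-6.91646678  8.039453
[... 568 characters left out ...]
x [-20.2  18.8  20.8  21.2  23.5] y [-8.4 -5.7  6.8]
top 136 3 x [-22.4  -2.6  18.8  19.4  20. ] y [-6.5 -5.9  1.8]
top 144 6 x [-25.  -13.8  19.   21.3  22.4] y [-8.3 -6.4 17.7]
top 152 5 x [-24.3 -22.2 -21.8  18.5  21.1] y [-8.4 -5.9  7.5]
top 160 38 x [-26.3 -23.8  -1.8  20.7  23.2] y [-6.5  7.2 21.3]
top -1 25 x [-26.20850803 -24.0862213  -21.88005216] y [-8.36104832  3.62971109 21.3160506 ] slope [-1.86215763e-02 -2.39765970e+01]
top 1 27 x [18.55480984 20.41264466 22.97561083] y [-7.60842396  2.52484524 20.27543833] slope [-1.66168041e-02  2.07697150e+01]
shift [  7.96 -59.08  -4.06] turn [-1.786 -2.077 -0.561] rows 22.4 t 7.78 tcp [536.1   1.  263.9] F [ 0.5  0.6 -0. ] w 34.1 grip 0.0
```

View pics/l3.png

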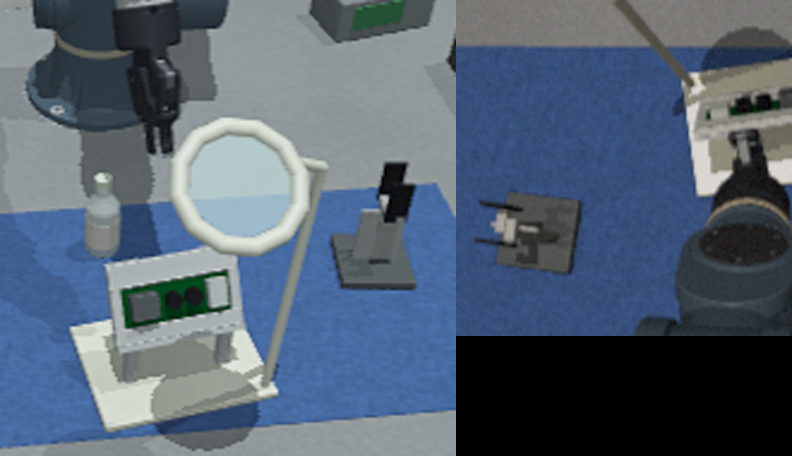

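Board now leans flat on the plate: face at x≈9.8 mm, centred within 0.5 mm, top edge at z≈100 mm. The clip wings are centred near world (473, 331), and their tops are at about 163 mm.

```bash
python3 - <<'E'
from h import *
rel([473.3,330.6,230],toolR(frame(-6.5)))
E
```

```text
shift [33.54 -2.79  2.18] turn [ 0.527 -0.067  0.257] rows 8.1 t 7.78 tcp [536.1   1.  263.9] F [ 0.5  0.6 -0. ] w 34.1 grip 0.0
```

servo_tool:
  targets: [0.6, 2.7, -0.2, 0.2, 0.042, -0.005, 0.02, 0.5, 6.7, -0.6, 0.4, 0.105, -0.013, 0.05, 0.4, 10.7, -0.9, 0.7, 0.168, -0.021, 0.082, 0.3, 14.7, -1.2, 1, 0.23, -0.03, 0.113, 0.2, 18.8, -1.6, 1.2, 0.295, -0.037, 0.144, 0.15, 22.8, -1.9, 1.5, 0.358, -0.045, 0.175, 0.15, 26.8, -2.2, 1.7, 0.42, -0.053, 0.205, 0.15, 30.2, -2.5, 2, 0.474, -0.06, 0.231, 0.15, 32.5, -2.7, 2.1, 0.511, -0.065, 0.249, 0.15, 33.55, -2.8, 2.2, 0.527, -0.067, 0.257]

```text
time_s: 8.62
eef_pos: [472.2, 333.8, 224.5]
orientation: [[0.111, 0.994, -0.009], [0.994, -0.111, -0.002], [-0.003, -0.009, -1.0]]
force: [-0.0, -0.1, -1.0]
gripper_width: 72.7
grip_force: 0.0
```

servo_tool:
  targets: [0.15, 0, 0, 0, 0, 0, 0, 0.15, 0, 0, 0, 0, 0, 0, 0.15, 0, 0, 0, 0, 0, 0, 0.15, 0, 0, 0, 0, 0, 0]

```text
time_s: 8.95
eef_pos: [472.9, 329.5, 227.7]
orientation: [[0.113, 0.994, -0.004], [0.994, -0.113, 0.0], [-0.0, -0.004, -1.0]]
force: [0.6, -0.6, -0.3]
gripper_width: 72.6
grip_force: 0.0
```

```bash
python3 - <<'E'
from h import *
rel([473.3,330.6,123],toolR(frame(-6.5)))
E
```

```text
shift [ 0.12  0.06 10.47] turn [-0.004  0.    -0.   ] rows 2.5 t 8.95 tcp [472.9 329.5 227.7] F [ 0.6 -0.6 -0.3] w 72.6 grip 0.0
```

servo_tool:
  targets: [0.15, 0.1, 0.05, 2.5, -0.004, 0, 0, 0.15, 0.1, 0.05, 5.5, -0.004, 0, 0, 0.15, 0.1, 0.05, 8, -0.004, 0, 0, 0.15, 0.1, 0.05, 10, -0.004, 0, 0, 0.15, 0.1, 0.05, 10.8, -0.004, 0, 0, 0.15, 0.1, 0.05, 10.8, -0.004, 0, 0, 0.15, 0.1, 0.05, 10.8, -0.004, 0, 0]
  squeeze: 40

```text
time_s: 9.53
eef_pos: [473.4, 331.4, 120.3]
orientation: [[0.113, 0.994, 0.0], [0.994, -0.113, 0.0], [0.0, 0.0, -1.0]]
force: [0.9, 0.3, -0.1]
gripper_width: 72.5
grip_force: 0.0
```

servo_tool:
  targets: [0.3, 0, 0, 0, 0, 0, 0, 0.4, 0, 0, 0, 0, 0, 0, 0.5, 0, 0, 0, 0, 0, 0, 0.6, 0, 0, 0, 0, 0, 0, 0.8, 0, 0, 0, 0, 0, 0, 1, 0, 0, 0, 0, 0, 0, 1, 0, 0, 0, 0, 0, 0, 1, 0, 0, 0, 0, 0, 0]

```text
time_s: 10.2
eef_pos: [475.1, 332.9, 122.5]
orientation: [[0.112, 0.994, 0.005], [0.994, -0.112, 0.003], [0.003, 0.005, -1.0]]
force: [0.6, -1.1, 15.7]
gripper_width: 32.3
grip_force: 40.7
```

```bash
python3 - <<'E'
from h import *
rel([473.3,330.6,123],toolR(frame(-6.5)))
E
```

```text
shift [-0.25 -0.15 -0.05] turn [ 0.005 -0.003  0.001] rows 0.1 t 10.2 tcp [475.1 332.9 122.5] F [ 0.6 -1.1 15.7] w 32.3 grip 40.7
```

servo_tool:
  targets: [1, 0, 0, -1, 0, 0, 0, 1, 0, 0, -2.5, 0, 0, 0, 1, 0, 0, -5, 0, 0, 0, 1, 0, 0, -8, 0, 0, 0, 1, 0, 0, -11, 0, 0, 0, 1, 0, 0, -14, 0, 0, 0, 1, 0, 0, -15, 0, 0, 0, 1, 0, 0, -15, 0, 0, 0, 1, 0, 0, -15, 0, 0, 0]

```text
time_s: 10.95
eef_pos: [473.1, 332.0, 269.2]
orientation: [[0.112, 0.994, -0.0], [0.994, -0.112, -0.0], [-0.0, -0.0, -1.0]]
force: [-0.0, 0.3, -1.9]
gripper_width: 32.4
grip_force: 40.1
```

```bash
python3 - <<'E'
from h import *
i,W,d=cap("scene"); i2,W2,d2=cap("top")
o=r.get_obs(); R0=o["orientation"]; F=np.c_[R0[:,1],R0[:,0],-R0[:,2]]
for n,W_ in(("scene",W),("top",W2)):
    L=(W_.reshape(-1,3)-o["eef_pos"])@F
    L=L[(abs(L[:,0])<35)&(abs(L[:,1])<40)&(L[:,2]>-80)&(L[:,2]<60)]
    for lo in range(-64,56,6):
        q=L[(L[:,2]>=lo)&(L[:,2]<lo+6)]
        if len(q): print(n,lo,len(q),"x",np.round(np.percentile(q[:,0],[2,25,50,75,98]),1),"y",np.round(np.percentile(q[:,1],[2,50,98]),1))
uv=lambda p:[(lambda c:(d["cx"]+d["fx"]*c[0]/c[2],d["cy"]+d["fy"]*c[1]/c[2]))(np.array(d["attitude"]).T@(p-np.array(d["xyz"])))][0]
u,v=map(int,uv(o["eef_pos"])); cv2.imwrite("pics/l4.png",cv2.resize(i[v-50:v+50,u-50:u+50],None,fx=5,fy=5,interpolation=2)); print(u,v)
rel(RO+REST@[2.5,60,200],toolR(REST))
E
```

```text
scene -52 14 x [-13.4  15.2  17.5  18.5  20.6] y [-12.9  -3.4  12.5]
scene -46 18 x [-11.2  -6.8  15.3  18.6  21.4] y [-11.6  -5.5   9.2]
scene -40 19 x [-11.2  15.9  18.3  21.2  22.3] y [-13.6  -3.3  11.6]
scene -34 23 x [-11.9  14.5  18.3  19.5  20.3] y [-12.7  -5.6  10.4]
scene -28 14 x [-4.3 16.7 17.3 17.8 21. ] y [-13.2   0.2  10.9]
scene -22 21 x [-12.5   6.2  17.6  19.5  20.9] y [-14.2  -5.3  13.9]
scene -16 31 x [-12.    2.6  15.9  19.1  23.1] y [-15.1  -6.8  13.5]
scene -10 25 x [-13.    1.9  16.7  18.4  21.2] y [-14.3  -4.8  13.1]
scene -4 15 x [-14.6 -10.4  15.4  20.1  23.1] y [-15.2 -10.1   7.2]
scene 2 18 x [-11.2  -1.8  21.6  24.2  25.7] y [-13.7  -6.7  12.6]
scene 8 25 x [-14.3  16.3  22.   27.1  30.8] y [-14.9  -8.   11.1]
scene 14 24 x [-12.5   7.8  21.3  28.7  31.6] y [-15.1  -7.5  12.9]
scene 20 29 x [-15.7  -9.   18.9  29.4  33.2] y [-14.9  -5.8   6.7]
scene 26 30 x [-14.8  -9.1  21.5  28.1  33. ] y [-15.4  -4.6  11.4]
scene 32 30 x [-17.3  -9.5  17.2  25.6  31.5] y [-14.   -4.6  10. ]
scene 38 20 x [-21.8 -11.1  -9.3  14.6  31. ] y [-15.5  -8.4   6.6]
scene 44 13
[... 810 characters left out ...]
.   19.5] y [-16.9 -14.8   8.3]
top 8 13 x [-27.4 -19.4  14.9  22.   28.2] y [-15.6  -9.4   3. ]
top 14 15 x [-28.3 -24.1 -13.8  17.9  28.1] y [-15.5  -6.6  -3.7]
top 20 15 x [-25.2 -16.1  13.2  18.7  27.5] y [-16.4  -9.2   6.2]
top 26 14 x [-28.2 -20.1 -13.6  15.8  26.6] y [-16.8  -9.2   2.2]
top 32 16 x [-20.4 -15.7   0.6  15.6  27.3] y [-16.3  -9.6  -0.1]
top 38 28 x [-25.4 -13.8  13.5  16.2  21.2] y [-16.8  -9.8  -1.7]
top 44 18 x [-32.  -26.2 -14.9  26.9  32.8] y [-11.5  -9.5   1.6]
top 50 38 x [-33.5 -28.   19.8  29.6  34.3] y [-12.4  -5.5   7.3]
463 144
shift [-26.17   8.96   1.75] turn [-0.523  0.07  -0.256] rows 6.6 t 11.05 tcp [472.5 331.5 267.6] F [-0.4  0.5 -0.9] w 32.1 grip 40.1
```

View pics/l4.png

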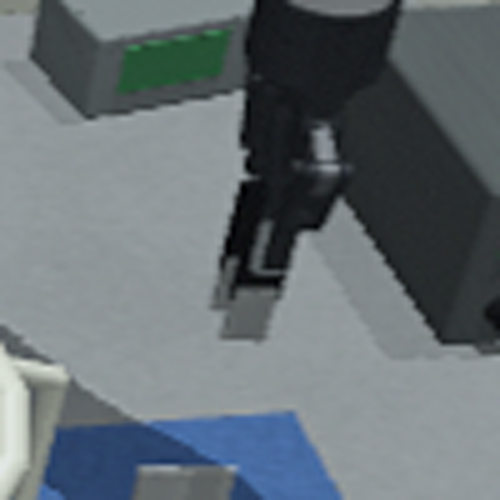

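Clip is held upright and opened, with its wing tops about 41 mm above the TCP and the seat about 22.5 mm below it. Next: move above the +y ear.

servo_tool:
  targets: [1, -2.1, 0.7, 0.1, -0.042, 0.006, -0.02, 1, -5.2, 1.8, 0.35, -0.105, 0.014, -0.051, 1, -8.6, 3, 0.6, -0.173, 0.023, -0.085, 1, -12, 4.1, 0.8, -0.24, 0.032, -0.118, 1, -15.4, 5.3, 1, -0.309, 0.041, -0.151, 1, -18.8, 6.4, 1.3, -0.376, 0.05, -0.184, 1, -22, 7.5, 1.5, -0.439, 0.059, -0.215, 1, -24.4, 8.3, 1.6, -0.486, 0.065, -0.238, 1, -26.1, 8.95, 1.75, -0.523, 0.07, -0.256, 1, -26.1, 8.95, 1.75, -0.523, 0.07, -0.256]

```text
time_s: 11.88
eef_pos: [530.3, 59.3, 248.9]
orientation: [[-0.147, 0.857, 0.495], [0.989, 0.127, 0.073], [-0.0, 0.5, -0.866]]
force: [-0.7, 0.3, -1.4]
gripper_width: 32.0
grip_force: 40.1
```

servo_tool:
  targets: [1, 0, 0, 0, 0, 0, 0, 1, 0, 0, 0, 0, 0, 0, 1, 0, 0, 0, 0, 0, 0, 1, 0, 0, 0, 0, 0, 0]

```text
time_s: 12.22
eef_pos: [532.9, 63.4, 251.6]
orientation: [[-0.15, 0.856, 0.495], [0.989, 0.13, 0.076], [0.001, 0.501, -0.865]]
force: [-0.1, -0.2, -0.2]
gripper_width: 31.9
grip_force: 40.1
```

```bash
python3 - <<'E'
from h import *
rel(RO+REST@[2.4,61,160],toolR(REST))
E
```

```text
shift [-0.1  -0.16  4.04] turn [ 0.001 -0.001  0.   ] rows 1.0 t 12.22 tcp [532.9  63.4 251.6] F [-0.1 -0.2 -0.2] w 31.9 grip 40.1
```

servo_tool:
  targets: [1, -0.05, -0.05, 1.5, 0, 0, 0, 1, -0.1, -0.15, 3, 0, 0, 0, 1, -0.1, -0.15, 4, 0, 0, 0, 1, -0.1, -0.15, 4, 0, 0, 0, 1, -0.1, -0.15, 4, 0, 0, 0]

```text
time_s: 12.63
eef_pos: [551.2, 65.0, 215.8]
orientation: [[-0.15, 0.856, 0.494], [0.989, 0.13, 0.076], [0.001, 0.5, -0.866]]
force: [-0.0, 0.1, -0.9]
gripper_width: 31.9
grip_force: 40.1
```

```bash
python3 - <<'E'
from h import *
i,W,d=cap("scene"); i2,W2,d2=cap("top")
for n,W_ in(("scene",W),("top",W2)):
    L=(W_.reshape(-1,3)-RO)@REST; L=L[(L[:,0]>-30)&(L[:,0]<35)&(abs(L[:,1]-60)<40)]
    for lo in range(84,150,6):
        q=L[(L[:,2]>=lo)&(L[:,2]<lo+6)]
        if len(q): print(n,lo,len(q),"x",np.round(np.percentile(q[:,0],[2,25,50,75,98]),1),"y",np.round(np.percentile(q[:,1],[2,50,98]),1))
w=(340,440,150,260); v,u=195,360
cv2.imwrite("pics/l5.png",np.hstack([cv2.resize(i[160:260,320:400],None,fx=5,fy=5,interpolation=2),cv2.resize(i2[110:210,225:305],None,fx=5,fy=5,interpolation=2)]))
rel(RO+REST@[2.4,61,123],toolR(REST))
E
```

```text
scene 84 38 x [ 5.5  7.7  9.4 11.2 14.5] y [22.6 45.4 76.1]
scene 90 22 x [ 5.5  8.9  9.6 11.6 13.7] y [23.6 40.6 57.1]
scene 96 24 x [-5.1  4.9  7.9 10.4 12.1] y [21.  36.  50.5]
top 84 6 x [ 9.5 10.  10.4 10.8 11.2] y [23.3 34.8 46.3]
top 90 12 x [-2.3  3.4 10.  10.4 11.1] y [21.4 37.5 45.3]
top 96 40 x [-4.   0.4  4.9  8.  10.3] y [22.1 37.7 50.7]
top 102 4 x [ 3.5  5.3  7.5  9.8 11.4] y [20.3 28.6 39.7]
top 108 3 x [-11.2   4.   20.4  20.8  21.1] y [47.1 60.3 62.8]
top 114 9 x [-2.9 20.1 20.4 20.8 22.1] y [45.8 51.3 61.6]
top 120 4 x [-5.6 13.8 21.  21.2 21.4] y [47.7 52.  58.8]
top 126 3 x [20.2 20.5 20.8 21.2 21.6] y [47.6 53.1 58.5]
top 132 6 x [-5.3  8.6 20.8 21.1 21.8] y [46.7 48.5 57.7]
top 138 6 x [-5.5  7.1 18.8 21.7 22. ] y [44.7 48.1 54.3]
top 144 14 x [-7.2 -5.4 -2.5  3.1 21.8] y [46.  49.6 55.6]
shift [ 0.05 -0.06  3.82] turn [ 0.003 -0.001 -0.   ] rows 0.9 t 12.73 tcp [551.6  64.8 217.1] F [-0.1  0.2 -0.4] w 32.1 grip 40.1
```

View pics/l5.png

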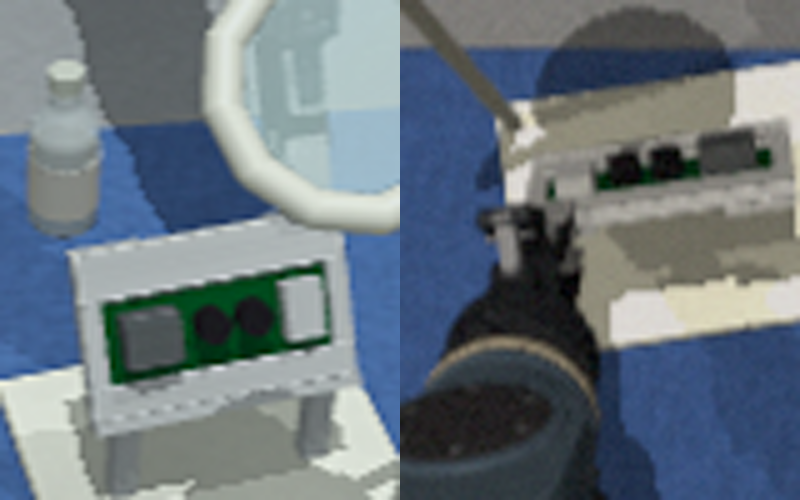

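The clip is in line with the +y ear. From above, its front jaw stands well clear of the board's face, so I'll bias it about 1 mm back and lower slowly.

servo_tool:
  targets: [1, 0.05, -0.15, 0.2, 0, 0, 0, 1, 0.05, -0.15, 0.6, 0, 0, 0, 1, 0.05, -0.15, 1, 0, 0, 0, 1, 0.05, -0.15, 1.4, 0, 0, 0, 1, 0.05, -0.15, 1.4, 0, 0, 0]

```text
time_s: 13.15
eef_pos: [556.9, 65.6, 202.8]
orientation: [[-0.149, 0.856, 0.495], [0.989, 0.129, 0.075], [0.001, 0.501, -0.865]]
force: [0.5, -0.5, -0.9]
gripper_width: 32.5
grip_force: 40.1
```

servo_tool:
  targets: [1, 0, 0, 0.4, 0, 0, 0, 1, 0, 0, 0.8, 0, 0, 0, 1, 0, 0, 1.2, 0, 0, 0, 1, 0, 0, 1.6, 0, 0, 0, 1, 0, 0, 2, 0, 0, 0, 1, 0, 0, 2, 0, 0, 0]

```text
time_s: 13.65
eef_pos: [566.8, 67.2, 185.3]
orientation: [[-0.149, 0.856, 0.495], [0.989, 0.129, 0.075], [0.001, 0.501, -0.866]]
force: [0.5, 0.3, -0.4]
gripper_width: 32.1
grip_force: 40.1
```

```bash
python3 - <<'E'
from h import *
rel(RO+REST@[1.6,61,123],toolR(REST)); print(REST.T@r.get_obs()["force"])
E
```

```text
shift [0.05 0.11 0.3 ] turn [ 0.001 -0.001 -0.001] rows 0.1 t 13.65 tcp [566.8  67.2 185.3] F [ 0.5  0.3 -0.4] w 32.1 grip 40.1
[ 0.22452495  0.23434092 -0.63159302]
```

servo_tool:
  targets: [1, 0, 0.05, 0.15, 0, 0, 0, 1, 0, 0.05, 0.3, 0, 0, 0, 1, 0, 0.05, 0.35, 0, 0, 0, 1, 0, 0.05, 0.35, 0, 0, 0]

```text
time_s: 13.98
eef_pos: [569.1, 67.5, 183.6]
orientation: [[-0.149, 0.855, 0.496], [0.989, 0.129, 0.076], [0.001, 0.502, -0.865]]
force: [-0.6, 0.4, -1.6]
gripper_width: 32.2
grip_force: 40.1
```

servo_tool:
  targets: [1, 0, 0, 0.1, 0, 0, 0, 1, 0, 0, 0.2, 0, 0, 0, 1, 0, 0, 0.2, 0, 0, 0]

```text
time_s: 14.23
eef_pos: [569.8, 67.7, 182.9]
orientation: [[-0.149, 0.855, 0.497], [0.989, 0.129, 0.076], [0.001, 0.503, -0.864]]
force: [-10.3, -0.9, 12.0]
gripper_width: 31.8
grip_force: 42.1
```

Bridge is seated on the edge. Release.

servo_tool:
  targets: [0.6, 0, 0, 0, 0, 0, 0, 0.57, 0, 0, 0, 0, 0, 0, 0.54, 0, 0, 0, 0, 0, 0, 0.51, 0, 0, 0, 0, 0, 0, 0.47, 0, 0, 0, 0, 0, 0, 0.4, 0, 0, 0, 0, 0, 0, 0.3, 0, 0, 0, 0, 0, 0, 0.25, 0, 0, 0, 0, 0, 0, 0.25, 0, 0, 0, 0, 0, 0]

```text
time_s: 14.98
eef_pos: [570.1, 67.7, 181.8]
orientation: [[-0.149, 0.855, 0.496], [0.989, 0.129, 0.075], [0.001, 0.502, -0.865]]
force: [0.9, -0.3, 0.4]
gripper_width: 64.0
grip_force: 0.0
```

servo_tool:
  targets: [0.25, 0, 0, -1, 0, 0, 0, 0.25, 0, 0, -3, 0, 0, 0, 0.25, 0, 0, -6, 0, 0, 0, 0.25, 0, 0, -10, 0, 0, 0, 0.25, 0, 0, -14, 0, 0, 0, 0.25, 0, 0, -17, 0, 0, 0, 0.25, 0, 0, -17, 0, 0, 0, 0.25, 0, 0, -17, 0, 0, 0]

```text
time_s: 15.65
eef_pos: [485.7, 54.8, 331.7]
orientation: [[-0.149, 0.853, 0.5], [0.989, 0.128, 0.076], [0.0, 0.506, -0.862]]
force: [0.1, 0.2, 0.4]
gripper_width: 64.0
grip_force: 0.0
```

```bash
python3 - <<'E'
from h import *
i,W,d=cap("scene"); i2,W2,d2=cap("top")
for n,W_ in(("scene",W),("top",W2)):
    A=(W_.reshape(-1,3)-RO)@REST; L=A[(A[:,0]>-35)&(A[:,0]<35)&(abs(A[:,1]-60)<25)]
    for lo in range(70,180,8):
        q=L[(L[:,2]>=lo)&(L[:,2]<lo+8)]
        if len(q): print(n,lo,len(q),"x",np.round(np.percentile(q[:,0],[2,50,98]),1),"y",np.round(np.percentile(q[:,1],[2,50,98]),1))
    L=A[(abs(A[:,0]-10)<4)&(A[:,1]>-100)&(A[:,1]<100)&(A[:,2]>3)&(A[:,2]<110)]
    print("board",np.median(L[:,0]),np.percentile(L[:,1],[1,3,97,99]),np.percentile(L[:,2],[97,99]),np.linalg.lstsq(np.c_[L[:,1:],np.ones(len(L))],L[:,0],rcond=None)[0])
cv2.imwrite("pics/l6.png",np.hstack([cv2.resize(i[160:260,320:400],None,fx=5,fy=5,interpolation=2),cv2.resize(i2[110:210,225:305],None,fx=5,fy=5,interpolation=2)]))
rel([0,0,0],np.eye(3))
E
```

```text
scene 70 37 x [ 7.5 13.4 17. ] y [37.8 54.1 78.7]
scene 78 43 x [ 8.4 12.8 20.6] y [36.3 55.5 78.7]
scene 86 27 x [ 8.5 12.2 16.2] y [36.2 50.3 69.9]
scene 94 20 x [-8.7  8.9 16.2] y [35.3 44.2 51.3]
scene 102 1 x [-14.7 -14.7 -14.7] y [44.1 44.1 44.1]
board 9.826524020524449 [-78.98236476 -77.21923194  75.79689403  78.63233735] [97.8315066  99.26426135] [ 8.38585023e-04 -4.00642236e-03  1.01172284e+01]
top 70 11 x [10.3 15.6 17.2] y [36.  51.9 69.3]
top 78 7 x [ 9.7 10.2 16.4] y [35.5 43.7 46.6]
top 86 4 x [-7.6  9.4  9.8] y [38.  43.5 46.7]
top 94 25 x [-10.9   1.7  16.8] y [35.6 42.3 76.4]
top 102 40 x [-15.   -3.6  23.8] y [43.1 57.3 72.1]
top 110 40 x [-13.5  -5.   23.5] y [45.8 57.  72.6]
top 118 18 x [-13.8   4.8  23.6] y [45.3 58.  72.4]
top 126 24 x [-13.8   3.8  23.5] y [44.7 58.2 73.3]
top 134 20 x [-13.5  21.4  23.9] y [46.9 59.5 72.4]
top 142 23 x [-15.6 -11.6  23.6] y [44.4 60.8 72.9]
top 150 20 x [-13.8 -11.8  23.4] y [45.5 56.9 72.4]
top 158 45 x [-17.3  17.9  23.2] y [45.4 58.3 72.3]
board 10.03917447152859 [-78.68973857 -76.50009612  73.21395016  78.18920076] [101.90210778 103.09663059] [-1.69987527e-03 -9.37151613e-03  1.03803955e+01]
shift [  1.8  -58.7    3.94] turn [-1.791 -2.081 -0.56 ] rows 22.4 t 15.75 tcp [485.3  54.8 328.4] F [ 0.8 -0.5 -1. ] w 64.0 grip 0.0
```

View pics/l6.png

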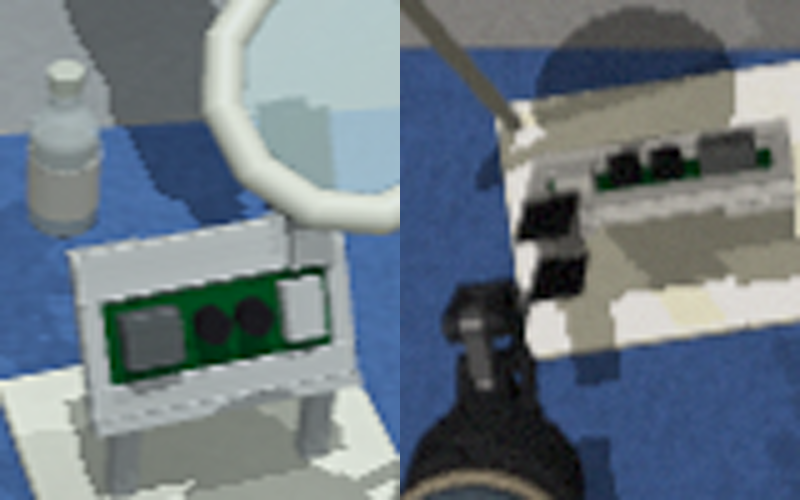

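The clip sits on the ear at y≈59 mm. It is aligned with the slope, about 41 mm over the wings (jaw about 9 mm), and its top is at about 165 mm, so it is fully pushed down. The board has not moved.

```bash
python3 -c "
from plant import ticket
print(ticket.close_job())"
```

```text
the job is handed in; nothing more can be done
None
```

The board stands flat and centred on the ledge with components facing out, the clip is closed and fully pushed down over board and +y ear, and the job is handed in at about 16 s; no verdict was returned.

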